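Park and lock the lazy susan

TASK

Lock the lazy susan: with a fingertip push its orange peg round until the steel fork on its rim faces the slide bolt, then push the blue slider along its rail until it drops into its click stop (orange pointers at the orange marks), the bolt inside the fork, and leave it there, not short and not past it. Push gently and grip nothing. Do not touch the gourd or the canister that ride on the turntable, and do not shift anything else on the desk.

Things in the scene. Friction and masses are not known exactly. Their poses are not given: they have to be found in the camera images.
- susan: Fixed base of the lazy susan with its lock rail. Origin on the desk under the turntable's axis; z up. The rail runs along the base's own -y axis, on its centre line x = 0, from y = -0.223 to y = -0.388, 60 mm wide, its side walls 19 mm high; between the walls lie two brass cross bumps that form the click stop, mostly under the slider. An orange mark on each side wall at y = -0.260 shows where the slider's pointers stand in the click stop.
- turntable: The turning part of the lazy susan: bamboo disc with orange peg and steel fork. Origin on its axis at desk level; its -y axis points from the axis to peg and fork.
- turn (a joint): Angle of the turntable (bamboo disc, diameter 290 mm, top 36 mm above the desk) about the vertical axis of susan, rad, positive counterclockwise from above. At 0 the fork faces the bolt (points along the base's -y); it starts clearly negative and can turn from -1.3 to 0.5. It turns with light friction (about 1 N at the peg) and stays where it is left. The gap of the fork leaves about 7 mm either side of the bolt, or 0.035 rad.
- peg (a point): Centre of the top of the upright orange peg on the turntable, 18 mm diameter, 48 mm tall (from 36 to 84 mm above the desk), 105 mm from the axis, on the same radius as the fork. Site axes turn with the turntable: -y points outward, +x is the direction in which the peg moves when the joint grows.
- fork (a point): Middle of the open mouth of the steel fork on the rim, 204 mm from the axis and 45 mm above the desk. Two prongs along the radius, from 139 to 208 mm from the axis, about 26 mm clear between them, from 38 to 52 mm above the desk.
- travel (a joint): Travel of the slider along the rail in m, growing towards the turntable (the base's +y), range 0 to 0.105; it starts near 0. It slides with about 1.2 N of friction. The click stop is at 0.075: from about 0.055 a spring ball climbs a bump (push rises to about 5 to 9 N), over the top at 0.065 the push drops sharply and the slider slips forward into the notch, where it sits within about 1 mm. A second like bump lies beyond, from 0.076 to 0.096, crested at 0.086.
- slider: The whole slider (grey foot, blue push block, steel bolt). Its axes are those of susan, its origin lies on the desk plane at y = -0.335 + travel in the frame of susan, at the orange pointers.
- push_face (a point): Middle of the flat rear face of the upright blue block on the slider, on the side away from the turntable, 50 mm above the desk and 28 mm behind the slider's origin. The block is 40 mm wide, 18 mm thick along the rail, from 30 to 70 mm above the desk; the grey foot below it goes down to 20 mm and is flush with that face. Push the face towards the base's +y.
- bolt_tip (a point): Round tip of the slider's steel bolt, 12 mm diameter, 45 mm above the desk, pointing to the turntable's axis, 108 mm ahead of the push_face. In the click stop it stands 180 mm from the axis, 28 mm inside the fork.
- lift (a joint): Lift of the slider's spring ball in m, seen as the orange button on the grey part of the slider: 0 when down (on the plain rail or dropped into the click stop), 0.0035 on top of a bump.
- gourd: Loose dark green glazed gourd with a steel straw standing in it, 86 mm diameter, 88 mm tall, straw up to 165 mm; rides on the turntable, on the side away from the peg. Origin at the centre of its underside.
- canister: Loose black plastic canister with a flip-top lid, 78 mm diameter, 123 mm tall, rides on the turntable, on the side away from the peg. Origin at the centre of its underside.
- mug: Loose glass mug, 76 mm diameter, 95 mm tall, standing on the coaster to the left. Origin at the centre of its underside.
- coaster: Loose pale blue ceramic coaster, 96 mm diameter, 8 mm thick. Origin at the centre of its underside.
- jar: Loose amber glass jar, 60 mm diameter, 85 mm tall, beyond the rail. Origin at the centre of its underside.
- bowl: Loose white bowl, 110 mm diameter, 45 mm tall, to the left. Origin at the centre of its underside.
- tin: Loose green tea tin with a brass lid, 90 x 70 x 75 mm, to the right of the rail. Origin at the centre of its underside.
Not all that is in view belongs to the job. Leave any purple or red look-alike of the canister alone.

How it is judged:
On the way, in this order (a step that is already met when the one before it is completed fails the run):
1. the turntable is turned so that its fork faces the bolt (within 0.05 rad), the bolt still short of the click stop (value of joint turn between -0.05 and 0.05 rad and value of joint travel below 0.053 m), for 0.2 s.
2. the slider has dropped into the click stop (value of joint travel between 0.071 and 0.079 m and value of joint lift below 0.0015 m), for 0.2 s.
At the end, for the whole second after the job is handed in: The slider rests in the click stop (travel 71 to 79 mm, its spring ball down within 1.5 mm), the turntable is within 0.06 rad of facing the bolt with the bolt tip inside the fork, and the gourd and canister still stand upright and still on the turntable (all of step 2 and value of joint turn between -0.06 and 0.06 rad and horizontal distance between bolt_tip and fork below 0.034 m and horizontal distance between each of gourd, canister and susan below 0.125 m and angle between each of gourd, canister's own z axis and vertical below 0.1 rad and linear speed of each of gourd, canister below 0.02 m/s); the robot touches nothing.
It fails at once if the slider or the turntable is gripped or shoved hard (over 25 N) (contact force between the fingers and slider above 25 N or contact force between the fingers and turntable above 25 N).
It fails at once if the gourd or canister is touched by the robot (over 1 N), lifted or tipped (contact force between any of the fingers, the arm and gourd above 1 N or height (world z) of any of gourd, canister above 0.046 m or angle between any of gourd, canister's own z axis and vertical above 0.3 rad or contact force between any of the fingers, the arm and canister above 1 N).
It fails at once if the mug, coaster, jar, bowl or tin is moved by more than 10 mm (distance of any of mug, coaster, jar, bowl, tin from where it was at the start of the episode above 0.01 m).
It also fails if it takes over 51 s, if anything falls off the work surface, if the arm or the gripper's body presses on something with over 40 N, if the wrist force passes 120 N, or if a joint passes its speed limit or range.

ROBOT

A 6-joint arm with a two-finger parallel gripper is mounted at the origin on the work surface. World frame = base frame: x ahead of the robot, y to its left, z up, the work surface at z = 0. Lengths are in m, angles in rad, forces in N, time in s.
With the tool pointing down it reaches from about 0.35 to 0.975 m from the base axis. Payload 4.9 kg.
Tool frame: the origin (TCP) lies at the very end of the fingers, on their centre line; the grasp point (between the pads) lies 19 mm behind it; z points along the fingers, y is the line along which they close (so a half turn about z gives the same grasp; the last joint's range is limited). The gripper opens to 85 mm and grips with 20 to 120 N. Pads are 22 mm wide; open, the fingers measure 114 mm over their backs; the gripper's body (76 mm by 85 mm) begins 54 mm behind the grasp point. The pads swing forward as they close: fully open they stand 13 mm farther back than shut.
Start: joints at [1.083, 0.053, 1.613, -0, 1.476, -0.119], TCP at [0.225, 0.583, 0.231] pointing down, gripper open.
Joint ranges: [-3.01, 3.01], [-1.01, 2.22], [0.06, 2.58], [-1.02, 4.17], [0.09, 2.62], [-3.14, 3.14]. Speed limits (rad/s): [2.57, 2.57, 3.14, 3.14, 3.14, 3.14].

INTERFACE

Orientations are given as a unit quaternion [w, x, y, z].
In Python, from plant import manip, vision, order gives the robot as it stands.
- The arm moves only by the tool play_rows, never from a script. Its argument "steps" is a list that holds one entry, the list of rows, each a list of 6 numbers: the shift along the tool's x, y, z in mm, then the turn, a rotation vector about the tool's x, y, z in degrees. A call has 1 to 12 rows; each row is the pose to reach, as a shift and turn from the pose commanded when the call began, along the tool's axes at that moment; what a row does not reach only later rows make up. A row lasts 1/12 s, in which the tool goes at most 41.7 mm and 7.16 degrees, less where a joint would pass 70% of its speed; a pose out of reach is approached as far as the arm can. A call with a gripper value outside its range is refused whole. "claw" is the gripper's target within -1 to 1 (fully open at 1, half-way at 0, shut at -1), set as the call begins (left out, the last holds). The fingers move at their own pace and stop on an object; the grip force is fixed at half the most. Time passes only in rows, so rows that repeat a pose let the fingers close. It gives the time, the measured TCP pose, the force, the opening and the grip force at its end, in the units of the state.
- manip.state(): the state, without advancing time (a new reading comes with each control period).
- vision.grab_frame(name): name is "scene" or "top" or "wrist"; returns (picture, depth): 384x512x3 uint8, blue, green, red; 384x512 float32, m along the optical axis (not along the pixel's ray), 0 where there is no reading.
- vision.camera_info(name): a dict with "K" (3x3 intrinsics, pixels), "eye" and "orientation" of the camera in the world; the wrist camera has in their place "T_tool_cam" (4x4, takes a point from camera to tool coordinates, whose origin is the TCP and whose axes are the flange's). Camera axes: x right, y down, z forward; pixel columns grow to the right and rows downward; lengths in m; the calibration is good to about 2 mm. A picture is of the moment at which its call begins: read the wrist's pose just before it. camera_info takes no time and is no camera call.
- order.job_done(): hands the job in; it is judged then, once.
The state is a dict: "time": time; "joint_pos": joint angles; "joint_vel": joint speeds; "joint_efforts": joint torques, N m; "tool_pos": TCP position; "tool_rot": TCP orientation; "contact_force": force on the tool from outside, world axes, zero at the start; "ft_torque": the same for the moment, N m; "gripper_width": opening from 0.0 (shut) to 1.0 (fully open); "grasp_force": force on a finger pad.
Only numpy, scipy, OpenCV 4.12 (cv2) and the standard library are available. Lean on these libraries where they do the work, as an engineer would, in place of code of your own. Each camera call takes 0.05 s, during which the arm holds its last target. There are 200 camera calls.

## Working session

There is one attempt and no reset: what is moved stays moved. The work goes in short steps, Python scripts to look and compute and a tool call to move; the robot and the scene stay as the last step left them, time stands still between calls to the robot, and variables do not carry over. Pictures are saved under pics/ and viewed, at most 10 in all, crops included, and the job is handed in when it is done.

Besides the shell and the picture viewer there is one more tool, called as name(argument=value, ...), one argument or row to a line, values as JSON. play_rows: Moves the arm, as the interface text tells. Its arguments: {"type":"object","properties":{"steps":{"type":"array"},"claw":{"type":"number"}},"required":["steps"]}

```bash
mkdir -p pics; cat > h.py <<'E'
import numpy as np,cv2
from scipy.spatial.transform import Rotation as R
from plant import manip,vision,order
def q(o): return R.from_quat([o[1],o[2],o[3],o[0]])
def cam(n,st=None):
    c=vision.camera_info(n); K=np.array(c["K"])
    if n=="wrist":
        T=np.array(c["T_tool_cam"]); r=q(st["tool_rot"])
        return K,(r.as_matrix()@T[:3,:3]),r.apply(T[:3,3])+np.array(st["tool_pos"])
    o=np.array(c["orientation"])
    return K,(q(o).as_matrix() if o.size==4 else o),np.array(c["eye"])
def ray(C,u,v,z):
    K,Rm,e=C; d=Rm@np.linalg.inv(K)@np.array([u,v,1.]); return e+d*(z-e[2])/d[2]
def cloud(C,D):
    K,Rm,e=C; v,u=np.mgrid[:D.shape[0],:D.shape[1]]
    p=np.stack([(u-K[0,2])/K[0,0]*D,(v-K[1,2])/K[1,1]*D,D],-1)
    return p@Rm.T+e
def blobs(bgr,lo,hi,amin=15):
    m=cv2.inRange(cv2.cvtColor(bgr,cv2.COLOR_BGR2HSV),np.array(lo),np.array(hi))
    n,l,s,c=cv2.connectedComponentsWithStats(m)
    return [(s[i,4],c[i].round(1),s[i,:4]) for i in range(1,n) if s[i,4]>=amin],l
E
python3 - <<'E'
from h import *
s=manip.state(); print({k:np.round(v,3) for k,v in s.items()})
ims=[]
for n in("scene","top"):
    im,D=vision.grab_frame(n); np.savez(f"{n}.npz",im=im,D=D); cv2.imwrite(f"pics/{n}.png",im)
    C=cam(n); P=cloud(C,D); print(n,C[2].round(3))
    for nm,lo,hi in(("orange",(5,150,120),(18,255,255)),("blue",(100,120,60),(125,255,255))):
        b,l=blobs(im,lo,hi,8)
        for a,c,bb in b: print(nm,a,c,bb,P[int(c[1]),int(c[0])].round(3))
E
```

```text
{'time': np.float64(0.0), 'joint_pos': array([ 1.083,  0.053,  1.614, -0.   ,  1.476, -0.119]), 'joint_vel': array([ 0.002,  0.001,  0.003,  0.   , -0.002, -0.001]), 'joint_efforts': array([-1.0000e-03, -3.9368e+01, -3.7017e+01, -0.0000e+00,  7.0000e-03,
        0.0000e+00]), 'tool_pos': array([0.225, 0.582, 0.23 ]), 'tool_rot': array([-0.   ,  0.183,  0.983, -0.001]), 'contact_force': array([-0.065, -0.079,  0.233]), 'ft_torque': array([-0.007, -0.007,  0.015]), 'grasp_force': np.float64(0.0), 'gripper_width': np.float64(1.001)}
scene [0.994 0.577 0.849]
orange 42 [427.2  77.8] [422  73  12  10] [-0.061  0.061  0.292]
orange 9 [436.8  75.8] [435  74   5   5] [-0.087  0.074  0.296]
orange 19 [435.   90.7] [431  88   8   6] [-0.069  0.097  0.262]
orange 13 [417.7  92.8] [414  91   8   5] [-0.016  0.07   0.26 ]
orange 8 [390.4  94.1] [388  93   5   3] [0.064 0.03  0.262]
orange 13039 [ 35.  280.3] [  0 113 126 271] [ 1.268 -0.819 -0.754]
orange 11 [355.5 153.3] [354 150   4   7] [ 0.092 -0.019  0.011]
orange 26 [366.5 158. ] [362 155  11   7] [0.083 0.024 0.013]
orange 43 [397.4 158.3]
[... 4997 characters left out ...]
4 0.037]
orange 12 [342.5 179. ] [341 178   4   3] [ 0.573 -0.256  0.061]
orange 20 [425.2 234. ] [421 230   8   8] [ 0.413 -0.481  0.077]
orange 26 [411.3 238.2] [404 236  16   5] [ 0.402 -0.441  0.078]
orange 8 [ 85.  263.8] [ 83 263   5   3] [0.328 0.509 0.001]
orange 83 [ 82.6 284. ] [ 75 268  27  26] [0.283 0.456 0.121]
blue 39 [276.8  71.9] [273  66   7  15] [ 0.92  -0.069  0.027]
blue 39 [217.8  73.3] [214  71   9   6] [0.917 0.117 0.022]
blue 8 [278.9  84. ] [278  82   3   6] [ 0.879 -0.075  0.025]
blue 126 [218.8 104.6] [215  85  10  32] [0.814 0.112 0.025]
blue 220 [266.4 109. ] [240 102  43  13] [ 0.799 -0.037  0.022]
blue 119 [349.2 179.2] [345 172   9  15] [ 0.571 -0.274  0.073]
```

```bash
ls pics
```

```text
scene.png
top.png
```

```bash
python3 -c "
import cv2
im=cv2.imread('pics/top.png')[50:300,130:400]
cv2.imwrite('pics/topc.png',cv2.resize(im,None,fx=2.4,fy=2.4,interpolation=cv2.INTER_CUBIC))"
```

```text
(no output)
```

View pics/topc.png

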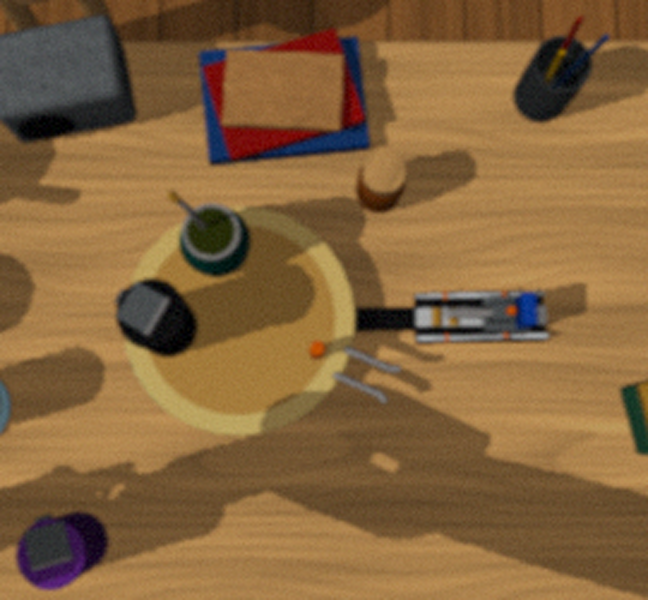

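View pics/scene.png

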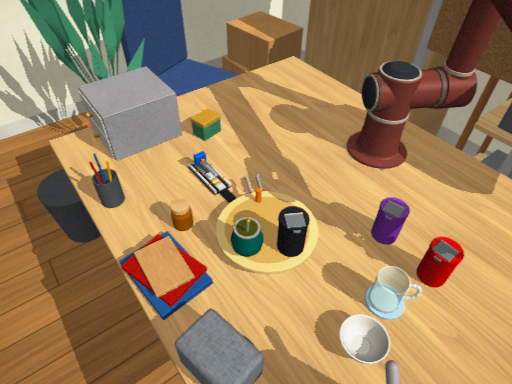

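The top view shows the rail running right (world -y) from the disc, with the blue block near pixel (350,179). The disc is centred near (230,183), and the peg is at about (262,195), so the fork is turned clockwise by roughly 0.35 rad. The peg has to be pushed towards +x. The gourd and canister sit on the far left side of the disc. Next I'll get the numbers.

```bash
cat > meas.py <<'E'
from h import *
def measure(n,im,D,c0=(0.56,0.07)):
    C=cam(n); P=cloud(C,D); hsv=cv2.cvtColor(im,cv2.COLOR_BGR2HSV)
    Z=P[...,2]; near=(np.hypot(P[...,0]-c0[0],P[...,1]-c0[1])<.17)&(D>0)
    m=(near&(Z>.028)&(Z<.044)).astype(np.uint8)
    m=cv2.morphologyEx(m,cv2.MORPH_OPEN,np.ones((3,3)))
    h=cv2.convexHull(cv2.findNonZero(m))[:,0]
    pts=np.array([ray(C,u,v,.036)[:2] for u,v in h])
    ax,r=cv2.minEnclosingCircle(pts.astype(np.float32))
    A=np.c_[2*pts,np.ones(len(pts))]; s=np.linalg.lstsq(A,(pts**2).sum(1),rcond=None)[0]
    r2=np.sqrt(s[2]+s[0]**2+s[1]**2)
    print(n,"axis enc",np.round(ax,4),round(r,4),"lsq",s[:2].round(4),round(r2,4))
    org=cv2.inRange(hsv,np.array((3,190,110)),np.array((14,255,255)))>0
    pg=org&near&(Z>.045)&(Z<.1)
    top=pg&(Z>.078); 
    for k,mm,z in(("pegall",pg,.06),("pegtop",top,.084)):
        if mm.any():
            v,u=np.nonzero(mm); print(k,mm.sum(),ray(C,u.mean(),v.mean(),z).round(4),P[mm].mean(0).round(4))
    bl=(cv2.inRange(hsv,np.array((100,120,60)),np.array((125,255,255)))>0)&(np.hypot(P[...,0]-.57,P[...,1]+.23)<.12)
    v,u=np.nonzero(bl); print("blue",bl.sum(),P[bl].mean(0).round(4),P[bl].min(0).round(4),P[bl].max(0).round(4))
    t=bl&(Z>.064); 
    if t.any(): v,u=np.nonzero(t); print("bluetop",t.sum(),ray(C,u.mean(),v.mean(),.07).round(4))
    # rail walls: anything between z 12..30mm around
    rl=(Z>.011)&(Z<.03)&(np.abs(P[...,0]-.57)<.06)&(P[...,1]<-.165)&(P[...,1]>-.33)
    p=P[rl][:,:2]; 
    if len(p)>20:
        rc=cv2.minAreaRect(p.astype(np.float32)); print("rail",len(p),rc)
    return ax
if __name__=="__main__":
    for n in("top","scene"):
        z=np.load(n+".npz"); measure(n,z["im"],z["D"])
E
python3 meas.py
```

```text
top axis enc [0.5665 0.0729] 0.1444 lsq [0.5663 0.0728] 0.1438
pegall 36 [ 0.5258 -0.0227  0.06  ] [ 0.5234 -0.0223  0.082 ]
pegtop 32 [ 0.524  -0.0227  0.084 ] [ 0.524  -0.0227  0.0842]
blue 118 [ 0.5716 -0.2764  0.0642] [ 0.5534 -0.2867  0.036 ] [ 0.5922 -0.2684  0.0741]
bluetop 82 [ 0.5727 -0.2784  0.07  ]
rail 491 ((0.5720778703689575, -0.23980718851089478), (0.06480780988931656, 0.14841631054878235), 0.5118106603622437)
scene axis enc [0.5675 0.0785] 0.1462 lsq [0.5673 0.0783] 0.1447
pegall 38 [ 0.5258 -0.0179  0.06  ] [ 0.5281 -0.015   0.0638]
pegtop 4 [ 0.5308 -0.013   0.084 ] [ 0.5285 -0.016   0.0801]
blue 103 [ 0.5783 -0.2717  0.0584] [ 0.5561 -0.285   0.0286] [ 0.5933 -0.2614  0.0717]
bluetop 45 [ 0.5763 -0.2717  0.07  ]
rail 321 ((0.5706208944320679, -0.23776298761367798), (0.06325849890708923, 0.14587366580963135), 1.387731671333313)
```

play_rows(
  steps=[
    [[-20, -20, 0, 0, 0, -2], [-40, -42, 0, 0, 0, -4], [-60, -63, 0, 0, 0, -6], [-80, -84, 0, 0, 0, -8], [-100, -105, 0, 0, 0, -10], [-120, -126, 0, 0, 0, -12], [-140, -147, 0, 0, 0, -14], [-160, -168, 0, 0, 0, -16], [-180, -189, 0, 0, 0, -18], [-200, -210, 0, 0, 0, -20], [-220, -231, 0, 0, 0, -21.1], [-240, -252, 0, 0, 0, -21.1]],
  ],
  claw=-1,
)

```text
time: 1.1
tool_pos: [0.3583, 0.26, 0.2309]
tool_rot: [-0.0, -0.0, 1.0, -0.0]
contact_force: [-0.1, -0.7, 0.1]
gripper_width: 0.003
grasp_force: 0.0
```

play_rows(
  steps=[
    [[-11, -29, 0, 0, 0, 0], [-23, -58, 0, 0, 0, 0], [-35, -87, 0, 0, 0, 0], [-47, -116, 0, 0, 0, 0], [-58, -145, 0, 0, 0, 0], [-70, -174, 0, 0, 0, 0], [-82, -203, 0, 0, 0, 0], [-94, -232, 0, 0, 0, 0], [-106, -261, 10, 0, 0, 0], [-117, -290, 30, 0, 0, 0], [-117, -290, 60, 0, 0, 0], [-117, -290, 80, 0, 0, 0]],
  ],
)

```text
time: 2.1
tool_pos: [0.4745, -0.0302, 0.1489]
tool_rot: [-0.001, 0.002, 1.0, 0.0]
contact_force: [0.2, 1.0, -0.9]
gripper_width: -0.0
grasp_force: 0.0
```

```bash
python3 - <<'E'
from h import *
s=manip.state(); print(s["tool_pos"],s["contact_force"])
im,D=vision.grab_frame("wrist"); C=cam("wrist",s); P=cloud(C,D)
cv2.imwrite("pics/w1.png",im)
hsv=cv2.cvtColor(im,cv2.COLOR_BGR2HSV)
o=(cv2.inRange(hsv,np.array((3,190,110)),np.array((14,255,255)))>0)&(P[...,2]>.078)&(P[...,2]<.09)
print(C[2],o.sum(),np.round(P[o].mean(0),4) if o.any() else None)
E
```

```text
[ 0.47453702 -0.03018104  0.14888126] [ 0.22364779  0.99031857 -0.93943763]
[ 0.40509356 -0.02981608  0.29117976] 0 None
```

View pics/w1.png

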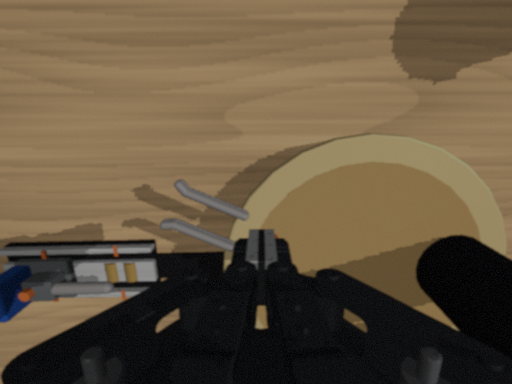

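play_rows(
  steps=[
    [[0, 0, 25, 0, 0, 0], [0, 0, 50, 0, 0, 0], [0, 0, 75, 0, 0, 0], [0, 0, 91, 0, 0, 0], [-6, 0, 91, 0, 0, 0], [-12, 0, 91, 0, 0, 0], [-16, 0, 91, 0, 0, 0], [-20, 0, 91, 0, 0, 0], [-23, 0, 91, 0, 0, 0], [-26, 0, 91, 0, 0, 0], [-29, 0, 91, 0, 0, 0], [-32, 0, 91, 0, 0, 0]],
  ],
)

```text
time: 3.15
tool_pos: [0.5072, -0.0289, 0.0606]
tool_rot: [-0.0, 0.0, 1.0, -0.0]
contact_force: [-1.4, -0.8, 0.1]
gripper_width: -0.002
grasp_force: 0.9
```

play_rows(
  steps=[
    [[-2, 0, 0, 0, 0, 0], [-4, 0, 0, 0, 0, 0], [-6, 0, 0, 0, 0, 0], [-8, 0, 0, 0, 0, 0], [-10, 0, 0, 0, 0, 0], [-12, 0, 0, 0, 0, 0], [-14, 0, 0, 0, 0, 0], [-16, 0, 0, 0, 0, 0], [-18, 0, 0, 0, 0, 0], [-20, 0, 0, 0, 0, 0], [-22, 0, 0, 0, 0, 0], [-24, 0, 0, 0, 0, 0]],
  ],
)

```text
time: 4.15
tool_pos: [0.5315, -0.0287, 0.0604]
tool_rot: [0.0, 0.0, 1.0, -0.0]
contact_force: [-0.6, -1.2, -0.2]
gripper_width: -0.004
grasp_force: 0.6
```

```bash
python3 - <<'E'
from h import *
from meas import measure
s=manip.state(); print(s["tool_pos"],s["contact_force"])
for n in("top","scene"):
    im,D=vision.grab_frame(n); cv2.imwrite(f"pics/{n}2.png",im); measure(n,im,D)
E
```

```text
[ 0.53146093 -0.02868576  0.06040188] [-0.59155977 -1.20628569 -0.22938918]
top axis enc [0.5665 0.0734] 0.1442 lsq [0.5668 0.0735] 0.1434
blue 101 [ 0.5698 -0.2766  0.0659] [ 0.5531 -0.2868  0.0346] [ 0.5912 -0.2671  0.0756]
bluetop 77 [ 0.572 -0.278  0.07 ]
rail 506 ((0.5716016888618469, -0.23973387479782104), (0.06435961276292801, 0.14902402460575104), 0.2320670634508133)
scene axis enc [0.5685 0.0773] 0.1466 lsq [0.5673 0.0782] 0.1447
pegall 53 [ 0.5497 -0.0297  0.06  ] [ 0.5541 -0.0236  0.0678]
pegtop 14 [ 0.5527 -0.0229  0.084 ] [ 0.5512 -0.0248  0.0815]
blue 99 [ 0.5784 -0.2715  0.0581] [ 0.5577 -0.2868  0.0252] [ 0.5936 -0.2611  0.0706]
bluetop 40 [ 0.5767 -0.2715  0.07  ]
rail 311 ((0.571699857711792, -0.2390114665031433), (0.06431899964809418, 0.1451798528432846), 0.5967649221420288)
```

play_rows(
  steps=[
    [[-2, 0, 0, 0, 0, 0], [-4, 0, 0, 0, 0, 0], [-6, 0, 0, 0, 0, 0], [-8, 0, 0, 0, 0, 0], [-10, 0, 0, 0, 0, 0], [-12, 0, 0, 0, 0, 0], [-14, 0, 0, 0, 0, 0], [-15, 0, 0, 0, 0, 0], [-16, 0, 0, 0, 0, 0], [-17, 0, 0, 0, 0, 0], [-17, 0, 0, 0, 0, 0]],
  ],
)

```text
time: 5.17
tool_pos: [0.5485, -0.0286, 0.0604]
tool_rot: [0.0, 0.0, 1.0, 0.0]
contact_force: [-0.5, -0.6, -0.1]
gripper_width: 0.003
grasp_force: 0.0
```

```bash
python3 - <<'E'
from h import *
from meas import measure
s=manip.state(); print(s["tool_pos"],s["contact_force"])
im,D=vision.grab_frame("wrist"); C=cam("wrist",s); P=cloud(C,D)
cv2.imwrite("pics/w3.png",im); np.savez("w3.npz",im=im,D=D)
im,D=vision.grab_frame("scene"); measure("scene",im,D)
E
```

```text
[ 0.54848803 -0.0286282   0.06038455] [-0.5121614  -0.60330788 -0.12695311]
scene axis enc [0.5675 0.0784] 0.1461 lsq [0.5676 0.0783] 0.1447
pegall 46 [ 0.566  -0.0317  0.06  ] [ 0.5705 -0.0253  0.0683]
pegtop 14 [ 0.5684 -0.0272  0.084 ] [ 0.5676 -0.0282  0.0827]
blue 98 [ 0.5785 -0.2716  0.058 ] [ 0.5563 -0.2835  0.0294] [ 0.5923 -0.2642  0.072 ]
bluetop 41 [ 0.5762 -0.2711  0.07  ]
rail 322 ((0.5719784498214722, -0.23896153271198273), (0.06490884721279144, 0.1470605880022049), 0.4920579195022583)
```

View pics/w3.png

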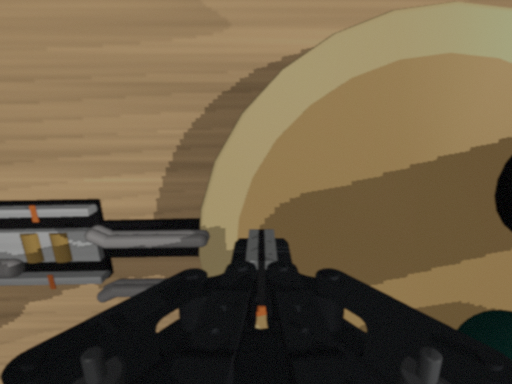

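```bash
python3 - <<'E'
from h import *
s=manip.state(); C=cam("wrist",s)
for p in((130,240),(160,239),(195,238),(130,289),(160,287),(12,268),(3,269)): print(p,ray(C,*p,.045)[:2].round(4))
ax=np.array([.5668,.0735])
for p in((35,214),(52,282)): print("mark",ray(C,*p,.019)[:2].round(4))
E
python3 -c "
import cv2
im=cv2.imread('pics/w3.png')[180:320,0:220]
cv2.imwrite('pics/w3c.png',cv2.resize(im,None,fx=3.5,fy=3.5,interpolation=cv2.INTER_CUBIC))"
```

```text
(130, 240) [ 0.5539 -0.1086]
(160, 239) [ 0.5533 -0.0902]
(195, 238) [ 0.5526 -0.0687]
(130, 289) [ 0.5885 -0.1131]
(160, 287) [ 0.587  -0.0935]
(12, 268) [ 0.5732 -0.1854]
(3, 269) [ 0.5739 -0.1913]
mark [ 0.5467 -0.185 ]
mark [ 0.6006 -0.1844]
```

View pics/w3c.png

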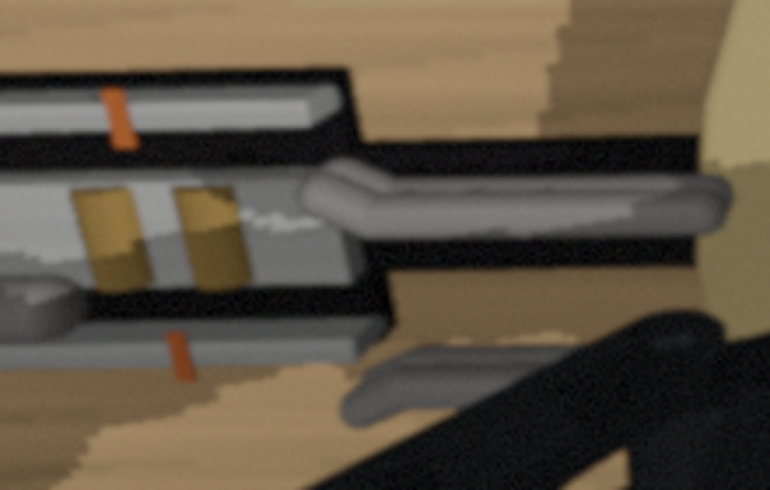

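Fork and bolt line agree: prong midline is x≈0.571 at y=-0.111, and the bolt line passes through 0.571 there. I'll back off and go behind the slider.

play_rows(
  steps=[
    [[4, 0, 0, 0, 0, 0], [15, 0, 0, 0, 0, 0], [30, 0, 0, 0, 0, 0], [30, -5, -30, 0, 0, 0], [30, -15, -60, 0, 0, 0], [30, -40, -85, 0, 0, 0], [20, -75, -90, 0, 0, 0], [10, -112, -90, 0, 0, 0], [0, -150, -90, 0, 0, 0], [-10, -188, -90, 0, 0, 0], [-20, -226, -90, 0, 0, 0], [-25, -264, -90, 0, 0, 0]],
  ],
)

```text
time: 6.27
tool_pos: [0.5734, -0.2945, 0.1504]
tool_rot: [0.0, 0.0, 1.0, 0.0]
contact_force: [0.2, 0.0, 0.4]
gripper_width: 0.002
grasp_force: 0.0
```

play_rows(
  steps=[
    [[0, -30, 0, 0, 0, 0], [0, -55, 0, 0, 0, 0], [0, -55, 30, 0, 0, 0], [0, -55, 60, 0, 0, 0], [0, -55, 90, 0, 0, 0], [0, -55, 106, 0, 0, 0], [0, -55, 106, 0, 0, 0]],
  ],
)

```text
time: 6.85
tool_pos: [0.5695, -0.3452, 0.0384]
tool_rot: [-0.004, 0.0, 1.0, 0.003]
contact_force: [-1.0, 0.8, -0.5]
gripper_width: 0.002
grasp_force: 0.0
```

```bash
python3 - <<'E'
from h import *
from meas import measure
s=manip.state(); print(s["tool_pos"],s["contact_force"])
im,D=vision.grab_frame("wrist"); cv2.imwrite("pics/w4.png",im)
im,D=vision.grab_frame("top"); measure("top",im,D)
im,D=vision.grab_frame("scene"); measure("scene",im,D)
E
```

```text
[ 0.569521   -0.34524059  0.03839753] [-0.98339934  0.75383919 -0.47783241]
top axis enc [0.5663 0.0727] 0.1443 lsq [0.5662 0.0727] 0.1437
pegall 35 [ 0.569  -0.0314  0.06  ] [ 0.566  -0.0309  0.0797]
pegtop 27 [ 0.5675 -0.0316  0.084 ] [ 0.5674 -0.0316  0.0843]
blue 118 [ 0.5714 -0.2764  0.0644] [ 0.5534 -0.2865  0.0347] [ 0.592  -0.268   0.0767]
bluetop 81 [ 0.572  -0.2786  0.07  ]
rail 497 ((0.5721260905265808, -0.23961520195007324), (0.0651777908205986, 0.14898467063903809), 0.5081454515457153)
scene axis enc [0.5681 0.0777] 0.1457 lsq [0.5675 0.0782] 0.1447
pegall 39 [ 0.5695 -0.0277  0.06  ] [ 0.5717 -0.0245  0.0642]
pegtop 5 [ 0.5737 -0.0229  0.084 ] [ 0.5723 -0.025   0.0814]
blue 103 [ 0.5782 -0.2719  0.0582] [ 0.5569 -0.284   0.0295] [ 0.5926 -0.2637  0.072 ]
bluetop 43 [ 0.576  -0.2722  0.07  ]
rail 315 ((0.5719220638275146, -0.2385622262954712), (0.06412512063980103, 0.14814640581607819), 1.388546347618103)
```

View pics/w4.png

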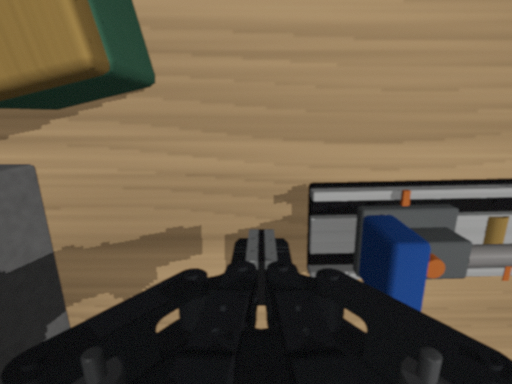

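The wrist view shows the shut fingertips at (262,245), behind the blue block at (390,260) and free of the tin and the grey box. The peg is at turn ≈ -0.01. Next I'll push the slider.

play_rows(
  steps=[
    [[0, 8, 0, 0, 0, 0], [0, 16, 0, 0, 0, 0], [0, 24, 0, 0, 0, 0], [0, 30, 0, 0, 0, 0], [0, 34, 0, 0, 0, 0], [0, 37, 0, 0, 0, 0], [0, 40, 0, 0, 0, 0], [0, 43, 0, 0, 0, 0], [0, 46, 0, 0, 0, 0], [0, 49, 0, 0, 0, 0], [0, 52, 0, 0, 0, 0], [0, 55, 0, 0, 0, 0]],
  ],
)

```text
time: 8.0
tool_pos: [0.5729, -0.2928, 0.0443]
tool_rot: [-0.0, 0.0, 1.0, -0.0]
contact_force: [-0.2, -1.1, -0.6]
gripper_width: -0.0
grasp_force: 0.7
```

play_rows(
  steps=[
    [[0, 3, 0, 0, 0, 0], [0, 6, 0, 0, 0, 0], [0, 9, 0, 0, 0, 0], [0, 12, 0, 0, 0, 0], [0, 15, 0, 0, 0, 0], [0, 18, 0, 0, 0, 0], [0, 21, 0, 0, 0, 0], [0, 24, 0, 0, 0, 0], [0, 26, 0, 0, 0, 0], [0, 28, 0, 0, 0, 0], [0, 30, 0, 0, 0, 0], [0, 30, 0, 0, 0, 0]],
  ],
)

```text
time: 9.0
tool_pos: [0.5731, -0.2622, 0.0443]
tool_rot: [0.0, 0.0, 1.0, 0.0]
contact_force: [-0.5, 0.6, 0.2]
gripper_width: 0.003
grasp_force: 0.1
```

```bash
python3 - <<'E'
from h import *
from meas import measure
s=manip.state(); print(s["tool_pos"],s["contact_force"])
im,D=vision.grab_frame("wrist"); cv2.imwrite("pics/w5.png",im)
im,D=vision.grab_frame("top"); measure("top",im,D)
im,D=vision.grab_frame("scene"); measure("scene",im,D)
E
```

```text
[ 0.57314104 -0.2622454   0.04429167] [-0.53651135  0.5855817   0.24001899]
top axis enc [0.5665 0.0728] 0.1444 lsq [0.5663 0.0727] 0.1438
pegall 37 [ 0.5691 -0.0313  0.06  ] [ 0.5661 -0.0308  0.079 ]
pegtop 29 [ 0.5673 -0.0317  0.084 ] [ 0.5673 -0.0317  0.0839]meas.py:20: RuntimeWarning: Mean of empty slice.
  v,u=np.nonzero(bl); print("blue",bl.sum(),P[bl].mean(0).round(4),P[bl].min(0).round(4),P[bl].max(0).round(4))
  ret = um.true_divide(
Traceback (most recent call last):
  File "meas.py", line 20, in measure
    v,u=np.nonzero(bl); print("blue",bl.sum(),P[bl].mean(0).round(4),P[bl].min(0).round(4),P[bl].max(0).round(4))
                                                                     ~~~~~~~~~^^^
ValueError: zero-size array to reduction operation minimum which has no identity
```

View pics/w5.png

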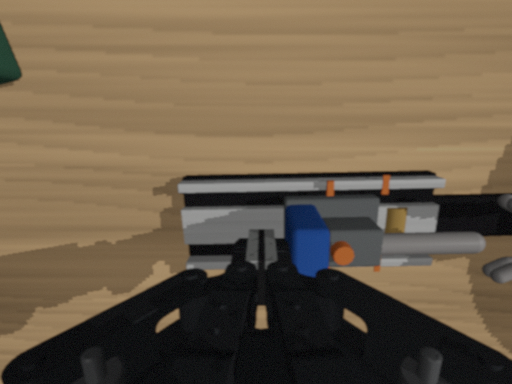

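```bash
cat > ptr.py <<'E'
from h import *
def ptr(z=.02,name=None):
    s=manip.state(); im,D=vision.grab_frame("wrist"); C=cam("wrist",s)
    if name: cv2.imwrite(name,im)
    b,_=blobs(im,(3,150,90),(16,255,255),8)
    print("tcp",np.round(s["tool_pos"],4),"F",np.round(s["contact_force"],1))
    for a,c,bb in b:
        p=ray(C,*c,z)
        if -.29<p[1]<-.1 and .52<p[0]<.62: print(a,c,bb,p.round(4))
if __name__=="__main__": ptr()
E
python3 ptr.py
```

```text
tcp [ 0.5733 -0.2624  0.0444] F [0.3 0.5 0.2]
121 [385.5 184.4] [381 174  10  21] [ 0.5461 -0.1865  0.02  ]
94 [330.2 188.8] [327 181   8  15] [ 0.5489 -0.22    0.02  ]
362 [342.9 253. ] [333 241  21  24] [ 0.5925 -0.2087  0.02  ]
26 [376.7 268. ] [374 266   6   5] [ 0.6036 -0.1853  0.02  ]
```

play_rows(
  steps=[
    [[0, 2, 0, 0, 0, 0], [0, 4, 0, 0, 0, 0], [0, 6, 0, 0, 0, 0], [0, 8, 0, 0, 0, 0], [0, 10, 0, 0, 0, 0], [0, 12, 0, 0, 0, 0], [0, 14, 0, 0, 0, 0], [0, 15, 0, 0, 0, 0], [0, 16, 0, 0, 0, 0], [0, 17, 0, 0, 0, 0], [0, 18, 0, 0, 0, 0]],
  ],
)

```text
time: 10.07
tool_pos: [0.573, -0.2463, 0.0446]
tool_rot: [0.0, 0.0, 1.0, -0.002]
contact_force: [-1.5, -9.9, -1.9]
gripper_width: -0.003
grasp_force: 4.5
```

play_rows(
  steps=[
    [[0, 0.5, 0, 0, 0, 0], [0, 1, 0, 0, 0, 0], [0, 1.5, 0, 0, 0, 0], [0, 2, 0, 0, 0, 0], [0, 2, 0, 0, 0, 0]],
  ],
)

```text
time: 10.48
tool_pos: [0.573, -0.2461, 0.0446]
tool_rot: [0.0, 0.0, 1.0, -0.003]
contact_force: [-1.7, -11.2, -2.7]
gripper_width: 0.005
grasp_force: 6.0
```

play_rows(
  steps=[
    [[0, 0.5, 0, 0, 0, 0], [0, 1, 0, 0, 0, 0], [0, 1.5, 0, 0, 0, 0], [0, 1.5, 0, 0, 0, 0]],
  ],
)

```text
time: 10.82
tool_pos: [0.5731, -0.2413, 0.0445]
tool_rot: [0.0, 0.0, 1.0, -0.0]
contact_force: [-0.1, -1.3, 0.9]
gripper_width: 0.001
grasp_force: 0.9
```

```bash
python3 ptr.py
```

```text
tcp [ 0.5731 -0.2413  0.0445] F [-0.1 -1.3  0.9]
117 [351.1 184.9] [347 175   9  20] [ 0.5462 -0.1863  0.02  ]
103 [329.5 188. ] [326 180   8  16] [ 0.5482 -0.1994  0.02  ]
430 [343.6 254.9] [334 241  21  31] [ 0.5937 -0.187   0.02  ]
```

play_rows(
  steps=[
    [[0, 0.5, 0, 0, 0, 0], [0, 1, 0, 0, 0, 0], [0, 1, 0, 0, 0, 0]],
  ],
)

```text
time: 11.12
tool_pos: [0.573, -0.2393, 0.044]
tool_rot: [-0.0, 0.0, 1.0, 0.001]
contact_force: [0.2, 0.3, 0.0]
gripper_width: -0.003
grasp_force: 0.1
```

play_rows(
  steps=[
    [[0, 0.5, 0, 0, 0, 0], [0, 1, 0, 0, 0, 0], [0, 1, 0, 0, 0, 0]],
  ],
)

```text
time: 11.37
tool_pos: [0.573, -0.2388, 0.0441]
tool_rot: [-0.0, 0.0, 1.0, 0.0]
contact_force: [0.1, -0.4, 0.3]
gripper_width: -0.001
grasp_force: 0.1
```

play_rows(
  steps=[
    [[0, 0.5, 0, 0, 0, 0], [0, 1, 0, 0, 0, 0], [0, 1, 0, 0, 0, 0]],
  ],
)

```text
time: 11.62
tool_pos: [0.573, -0.238, 0.0442]
tool_rot: [-0.0, 0.0, 1.0, 0.0]
contact_force: [0.7, 0.3, 0.9]
gripper_width: 0.002
grasp_force: 0.1
```

```bash
python3 ptr.py
```

```text
tcp [ 0.573  -0.238   0.0442] F [0.7 0.3 0.9]
113 [345.7 185.1] [342 175   8  20] [ 0.5461 -0.1863  0.02  ]
100 [329.8 188.8] [326 181   9  15] [ 0.5485 -0.1958  0.02  ]
440 [343.8 255.5] [334 241  22  31] [ 0.5938 -0.1836  0.02  ]
```

play_rows(
  steps=[
    [[0, 0.5, 0, 0, 0, 0], [0, 1, 0, 0, 0, 0], [0, 1, 0, 0, 0, 0]],
  ],
)

```text
time: 11.92
tool_pos: [0.5731, -0.237, 0.0443]
tool_rot: [0.0, 0.0, 1.0, 0.0]
contact_force: [0.5, 0.7, 0.9]
gripper_width: -0.003
grasp_force: 0.0
```

play_rows(
  steps=[
    [[0, 0.5, 0, 0, 0, 0], [0, 1, 0, 0, 0, 0], [0, 1, 0, 0, 0, 0]],
  ],
)

```text
time: 12.17
tool_pos: [0.5731, -0.2361, 0.0443]
tool_rot: [-0.0, 0.0, 1.0, 0.0]
contact_force: [-0.2, 0.7, -0.1]
gripper_width: 0.003
grasp_force: 0.0
```

```bash
python3 -c "
from ptr import *
ptr(name='pics/w6.png')"
```

```text
tcp [ 0.5731 -0.2361  0.0443] F [-0.2  0.7 -0.1]
168 [344.2 185.5] [339 175  12  20] [ 0.5465 -0.1853  0.02  ]
371 [360.8 252.1] [351 241  21  23] [ 0.5915 -0.1707  0.02  ]
```

View pics/w6.png

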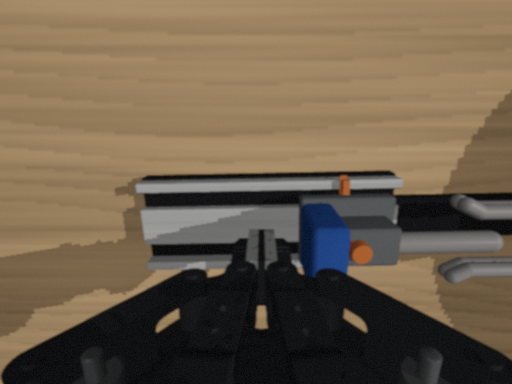

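It has dropped in: pointer and mark coincide at (344,185), the bolt lies between the prongs (rows 210 and 268, bolt at 241), and the finger is clear of the block. I'll retreat and check from above.

play_rows(
  steps=[
    [[0, -5, 0, 0, 0, 0], [0, -20, 0, 0, 0, 0], [0, -40, 0, 0, 0, 0], [0, -50, -30, 0, 0, 0], [0, -50, -60, 0, 0, 0], [0, -50, -100, 0, 0, 0], [0, -50, -135, 0, 0, 0], [0, -50, -135, 0, 0, 0], [0, -50, -135, 0, 0, 0]],
  ],
)

```text
time: 12.97
tool_pos: [0.5747, -0.2887, 0.1836]
tool_rot: [0.003, 0.001, 1.0, -0.002]
contact_force: [-0.6, 0.5, 0.5]
gripper_width: -0.001
grasp_force: 0.0
```

```bash
python3 - <<'E'
from ptr import *
ptr()
from meas import measure
im,D=vision.grab_frame("scene"); measure("scene",im,D)
im,D=vision.grab_frame("top")
try: measure("top",im,D)
except ValueError: pass
E
```

```text
tcp [ 0.5747 -0.2887  0.1836] F [-0.6  0.5  0.5]
49 [357.4 150.2] [355 145   6  11] [ 0.546  -0.1854  0.02  ]
89 [367.2 182.7] [363 178  10  11] [ 0.5821 -0.1711  0.02  ]
scene axis enc [0.5675 0.0786] 0.1462 lsq [0.5675 0.0782] 0.1447
pegall 37 [ 0.5691 -0.028   0.06  ] [ 0.5719 -0.024   0.0652]
pegtop 6 [ 0.5738 -0.0236  0.084 ] [ 0.5725 -0.0255  0.0817]
blue 121 [ 0.5738 -0.2043  0.0836] [ 0.5388 -0.2688  0.011 ] [ 0.5909 -0.1909  0.3518]
bluetop 63 [ 0.5388 -0.2653  0.07  ]
rail 256 ((0.5721533894538879, -0.24000217020511627), (0.06335484981536865, 0.1487467885017395), 1.7485227584838867)
top axis enc [0.5665 0.0728] 0.1444 lsq [0.5663 0.0726] 0.1438
pegall 37 [ 0.5692 -0.0318  0.06  ] [ 0.5662 -0.0313  0.0797]
pegtop 29 [ 0.5676 -0.032   0.084 ] [ 0.5676 -0.032   0.0842]
blue 109 [ 0.5692 -0.2021  0.0639] [ 0.5517 -0.2225  0.0106] [ 0.5891 -0.1953  0.0751]
bluetop 76 [ 0.571  -0.2036  0.07  ]
rail 474 ((0.5704275369644165, -0.23735621571540833), (0.14482572674751282, 0.0645039901137352), 88.61895751953125)
```

Slider moved 75 mm in total (block top -0.278 → -0.2036), and the turntable stayed aligned.

```bash
python3 -c "
from plant import order; print(order.job_done())"
```

```text
the job is handed in; nothing more can be done
None
```

The lazy susan is locked and handed in: the last images show the fork within about 0.01 rad of the bolt, the slider in its click stop with the bolt inside the fork, and the robot clear of everything; the judge returned no verdict.

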